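Clear the repair bench into the locker and trays

ROBOT

A 7-joint arm with a two-finger parallel gripper is mounted at the origin on the work surface. World frame = base frame: x ahead of the robot, y to its left, z up, the work surface at z = 0. Lengths are in m, angles in rad, forces in N, time in s.
With the tool pointing down it reaches from about 0.425 to 0.925 m from the base axis. Payload 6.8 kg.
Tool frame: the origin (TCP) lies on the front face of the gripper's body, between the roots of the fingers; the fingertips stand 73 mm ahead of it and the grasp point (between the pads) lies 54 mm ahead of it (env.nose_length is the distance from the TCP to the fingertips, in m); z points along the fingers, y is the line along which they close (so a half turn about z gives the same grasp; the last joint's range is limited). The gripper opens to 85 mm and grips with 20 to 120 N. Pads are 22 mm wide; open, the fingers measure 114 mm over their backs; the gripper's body (76 mm by 85 mm) begins 54 mm behind the grasp point. The pads swing forward as they close: fully open they stand 13 mm farther back than shut.
Start: joints at [-1.286, 0.477, 0.022, 1.555, -0.011, 1.109, -0.083], TCP at [0.258, 0.624, 0.304] pointing down, gripper open.
Joint ranges: [-2.96, 2.96], [-0.34, 2.1], [-1.41, 1.46], [0.24, 2.44], [-1.37, 4.51], [0.17, 1.92], [-2.96, 2.96]. Speed limits (rad/s): [2.39, 2.39, 3.14, 3.14, 3.14, 3.14, 3.14].

INTERFACE

Orientations are given as a unit quaternion [w, x, y, z].
In Python, from cell import env, kin, camera, calibration, job gives the robot as it stands. The module is installed in compiled form; this text tells all that it offers. Calls block until the motion is done:
- env.reach(position, orientation): joint-space move of the TCP to a pose.
- env.movel(position, velocity=0.15, rot=None, stop_force=None): straight line of the TCP; rot=None keeps the orientation; velocity is the mean speed in m/s. With stop_force (N) it stops when the force on the tool has changed by that much, and returns True; else False.
- env.goto_joints(angles): joint-space move.
- env.grip(opening, f_grip=None): finger opening in m; f_grip is the grip in N (None keeps the last); returns when the fingers have stopped.
- env.dwell(seconds).
- kin.inverse_kinematics(position, orientation): joint angles nearest the present ones, or None.
- env.get_state(): the state.
- camera(name): name is "scene" or "top"; returns (picture, depth): 384x512x3 uint8, blue, green, red; 384x512 float32, m along the optical axis (not along the pixel's ray), 0 where there is no reading.
- calibration(name): a dict with "fx", "fy", "cx", "cy" (pixels), "rvec" (rotation vector, rad) and "tvec" (3), from world to camera coordinates, as OpenCV has them. Camera axes: x right, y down, z forward; pixel columns grow to the right and rows downward; lengths in m; the calibration is good to about 2 mm. A picture is of the moment at which its call begins. calibration takes no time and is no camera call.
A pose or a line that the arm cannot do raises env.PlanningError and nothing moves.
- job.job_done(): hands the job in; it is judged then, once.
The state is a dict: "time": time; "qpos": joint angles; "joint_velocities": joint speeds; "joint_torque": joint torques, N m; "tcp_pos": TCP position; "orientation": TCP orientation; "force": force on the tool from outside, world axes, zero at the start; "torque": the same for the moment, N m; "opening": finger opening in m; "gripper_force": force on a finger pad.
Only numpy, scipy, OpenCV 4.12 (cv2) and the standard library are available. Lean on these libraries where they do the work, as an engineer would, in place of code of your own. Each camera call takes 0.05 s, during which the arm holds its last target. There are 200 camera calls.

TASK

Clear the bench at the end of the shift. Swing the blue locker's door wide open by its handle, until it stands about square to the locker, hang every pair of ear defenders over the rail on the inside of the door, and then shut the door fully with them on the rail. Also put every spanner flat in the wide tray and every screwdriver flat in the narrow tray, and leave the oil can and the tin where they are.

Things in the scene. Friction and masses are not known exactly. Their poses are not given: they have to be found in the camera images.
- locker_door (a joint): Door of the blue bench-top locker (320 mm wide, 224 deep, 250 tall, front towards the robot). In rad: 0 shut, 1.57 square to the locker, 1.7 stop. Upright hinge at its left (+y) edge; seen from above it turns clockwise as it opens towards the robot, and stays where left. Panel 316 mm wide, 14 thick, from 22 to 242 mm above the bench.
- door_handle (a point): Grip point on the door's upright round bar handle: bar 12 mm in diameter, its axis 38 mm in front of the door's outer face, 285 mm from the hinge. The bar runs from 112 to 240 mm above the bench; this point is on its axis, 212 mm above the bench. Axes as those of the door (see hang_rail).
- door_hinge (a point): Point on the door's upright hinge axis, at the door's outer face, 132 mm above the bench.
- hang_rail (a point): Horizontal steel bar on the inside of the door, 12 mm in diameter. Origin: middle of the bar, on its axis, 164 mm above the bench. Its y runs along the bar towards the hinge, its x points away from the door (into the locker when shut), z up. Free length 210 mm, between two flat arms to the door, whose inner face is 80 mm from the bar's axis.
- muff1: Ear defenders (rigid headband, two cups) standing on the cups: 124 mm wide along own x, 56 mm deep along own y, 166 mm tall. Origin: centre of the underside. The black crown pad on top, 50 mm (x) by 26 mm (y), 142 to 166 mm above the origin, is the place to grip, across its 26 mm. The opening between the cups is 68 mm wide. Mass about 0.22 kg. May be absent.
- muff2: Ear defenders (rigid headband, two cups) standing on the cups: 124 mm wide along own x, 56 mm deep along own y, 166 mm tall. Origin: centre of the underside. The black crown pad on top, 50 mm (x) by 26 mm (y), 142 to 166 mm above the origin, is the place to grip, across its 26 mm. The opening between the cups is 68 mm wide. Mass about 0.22 kg. May be absent.
- muff1_crown (a point): The middle of the underside of the crown pad of these ear defenders, 142 mm above their origin: this rests on the bar when they hang.
- muff2_crown (a point): The middle of the underside of the crown pad of these ear defenders, 142 mm above their origin: this rests on the bar when they hang.
- spanner1: Double open-ended steel spanner lying flat, 152 mm long along its own x, heads 34 mm wide and 12 mm thick, shank 16 mm wide (y) and 10 mm thick. Origin: centre of the underside. May be absent.
- spanner2: Double open-ended steel spanner lying flat, 152 mm long along its own x, heads 34 mm wide and 12 mm thick, shank 16 mm wide (y) and 10 mm thick. Origin: centre of the underside. May be absent.
- driver1: Screwdriver lying flat, 150 mm long along its own x; the black square-section handle, 24 mm thick and 75 mm long, fills the half at negative x, the thin steel blade the half at positive x. Origin: midway along its length, on the underside (axis 12 mm above it). Grip it about 30 mm behind the origin (x = -0.030). May be absent.
- driver2: Screwdriver lying flat, 150 mm long along its own x; the black square-section handle, 24 mm thick and 75 mm long, fills the half at negative x, the thin steel blade the half at positive x. Origin: midway along its length, on the underside (axis 12 mm above it). Grip it about 30 mm behind the origin (x = -0.030). May be absent.
- wide_tray: Open grey tray for the spanners, the wider of the two, 170 mm wide along its own x and 200 mm long along its own y, fixed to the bench, walls 40 mm high and 4 mm thick, floor 4 mm thick. Origin: centre of the underside. The two trays may change places.
- narrow_tray: Open grey tray for the screwdrivers, the narrower of the two, 125 mm wide along its own x and 200 mm long along its own y, fixed to the bench, walls 40 mm high and 4 mm thick, floor 4 mm thick. Origin: centre of the underside. The two trays may change places.
- oil_can: Green can, 60 mm in diameter, 120 mm tall, standing on the bench left of the robot. Bystander, to be left where it stands. Origin: centre of the underside.
- tin: Open bare metal tin, 84 mm in diameter, 100 mm tall, beyond the trays. Bystander, to be left where it stands. Origin: centre of the underside.

How it is judged:
By the outcome, as a careful person would: the job done as asked, in the order asked, and still so for the second after the job is handed in, with the robot touching nothing.
Of muff1, muff2 only 1 to 2 are there at a start; the rules pass over those that are not, and their reading is None.
Of spanner1, spanner2, driver1, driver2 only 3 to 4 are there at a start; the rules pass over those that are not, and their reading is None.
At some moment in a run one of spanner1, spanner2, driver1, driver2 may be knocked a few centimetres aside while the robot is not near it.
It also fails if it takes over 210 s, if anything falls off the work surface, if the arm or the gripper's body presses on something with over 40 N, if the wrist force passes 120 N, or if a joint passes its speed limit or range.

## Working session

There is one attempt and no reset: what is moved stays moved. The work goes in short steps, each a Python script; the robot and the scene stay as the last script left them, time stands still between calls to the robot, and variables do not carry over. Pictures are saved under pics/ and viewed, at most 14 in all, crops included, and the job is handed in when it is done.

```bash
mkdir -p pics; ls; cat > h.py <<'E'
import numpy as np, cv2
from cell import env, kin, camera, calibration, job
def cal(n):
    c=calibration(n); R=cv2.Rodrigues(np.array(c["rvec"],float))[0]; return c,R,np.array(c["tvec"],float).ravel()
def cloud(n,d):
    c,R,t=cal(n); v,u=np.mgrid[:384,:512]
    P=np.stack([(u-c["cx"])/c["fx"]*d,(v-c["cy"])/c["fy"]*d,d],-1)
    W=(P-t)@R; W[d<=0]=np.nan; return W
def ray(n,u,v,z):
    c,R,t=cal(n); o=-R.T@t; r=R.T@np.array([(u-c["cx"])/c["fx"],(v-c["cy"])/c["fy"],1]); return o+r*(z-o[2])/r[2]
def proj(n,p):
    c,R,t=cal(n); q=R@np.array(p,float)+t; return np.array([q[0]/q[2]*c["fx"]+c["cx"],q[1]/q[2]*c["fy"]+c["cy"]])
def snap(n,name,crop=None,s=1.5):
    im,d=camera(n); np.savez('/tmp/'+name,im=im,d=d); o=im if crop is None else im[crop[0]:crop[1],crop[2]:crop[3]]
    cv2.imwrite(f'pics/{name}.png',cv2.resize(o,None,fx=s,fy=s)); return im,d
E
python3 - <<'E'
from h import *
snap("top","t0");snap("scene","s0")
for n in("top","scene"):
    c,R,t=cal(n);print(n,c["fx"],-R.T@t,R[2])
s=env.get_state();print(s["time"],s["tcp_pos"],s["orientation"],s["force"],env.nose_length)
E
```

```text
pics
top 373.21114380462814 [ 0.40808873 -0.01542341  1.16804648] [ 0.09621677 -0.01798778 -0.99519786]
scene 420.31845895080147 [1.28561171 0.43383765 0.95412772] [-0.62984608 -0.36905665 -0.68344064]
0.1 [0.25822339 0.62322087 0.30302302] [-9.75393843e-05  1.95134267e-01  9.80776200e-01 -8.08101199e-04] [-0.20025843  0.94006664  0.67658007] 0.0726
```

View pics/t0.png

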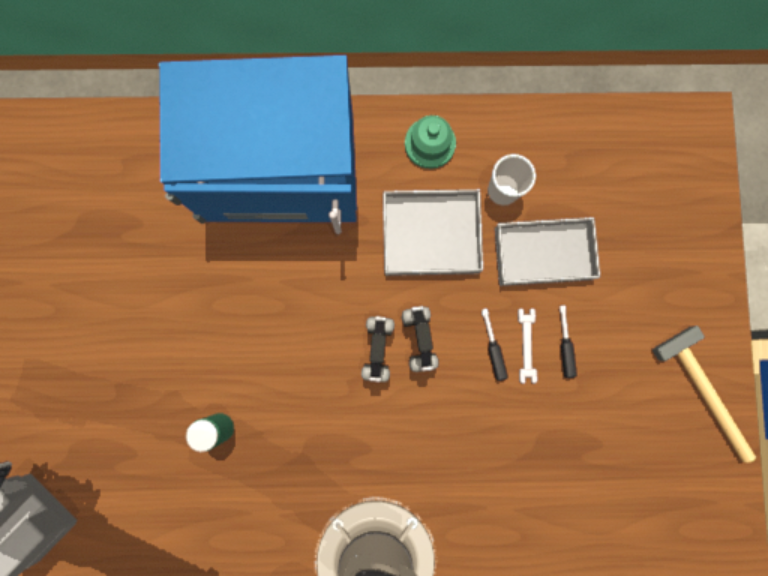

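View pics/s0.png

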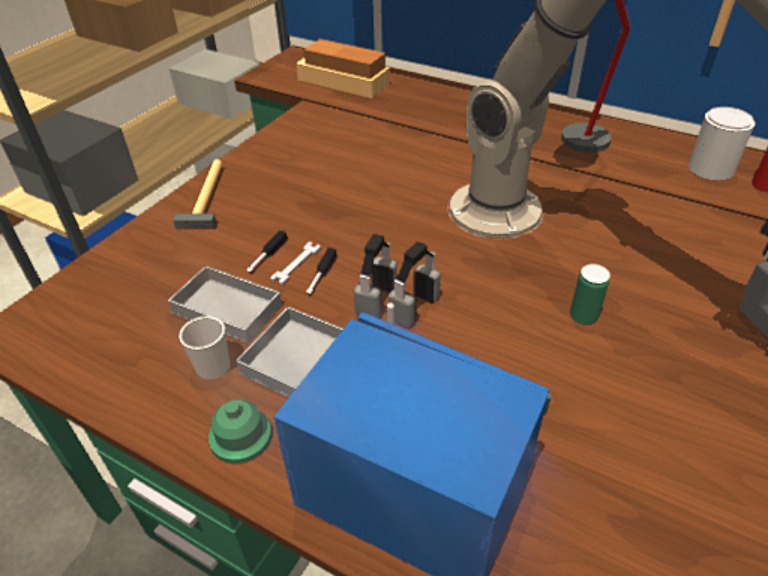

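```bash
python3 - <<'E'
from h import *
z=np.load('/tmp/t0.npz');im,d=z['im'],z['d'];W=cloud("top",d)
hsv=cv2.cvtColor(im,cv2.COLOR_BGR2HSV)
H=W[...,2]
def rep(m,name,mn=15):
    n,l,st,c=cv2.connectedComponentsWithStats(m.astype(np.uint8))
    for i in range(1,n):
        if st[i,4]>=mn:
            p=W[l==i]; p=p[~np.isnan(p[:,0])]
            r=cv2.minAreaRect(p[:,:2].astype(np.float32))
            print(name,st[i,4],c[i].round(1),'med',np.median(p,0).round(3),'rect',np.round(r[0],3),np.round(r[1],3),round(r[2],1),'zmx',p[:,2].max().round(3))
R=(W[...,0]>.2)&(W[...,0]<1)&(abs(W[...,1])<.5)
rep(R&(H>.135)&(H<.185)&(abs(W[...,1])<.15)&(W[...,0]<.6),'crown')
for a,b in((.005,.02),(.02,.05)): rep(R&(H>a)&(H<b)&(W[...,0]<.75)&(W[...,1]<.1),f'{a}')
rep((hsv[...,2]<70)&R&(H<.05)&(W[...,1]<-.1)&(W[...,1]>-.5),'black')
rep(R&(H>.244)&(W[...,0]>.5),'top')
rep(R&(H>.22)&(H<.2445)&(W[...,0]>.5),'door/handle')
rep(R&(H>.09)&(H<.13)&(W[...,0]<.5),'can')
rep((H>.002)&(H<.12)&R&(W[...,0]>.5)&(W[...,1]<0),'trays')
E
```

```text
crown 262 [282.2 224.6] med [ 0.439 -0.094  0.164] rect [ 0.44  -0.094] [0.083 0.026] 7.9 zmx 0.17
crown 258 [251.4 231.7] med [ 0.421 -0.01   0.164] rect [ 0.422 -0.011] [0.026 0.083] 83.3 zmx 0.169
0.005 98 [282.  130.9] med [ 0.743 -0.109  0.01 ] rect [ 0.736 -0.114] [0.017 0.163] 0.6 zmx 0.02
0.005 53 [315.1 137.7] med [ 0.717 -0.218  0.008] rect [ 0.715 -0.213] [0.024 0.059] 88.6 zmx 0.019
0.005 15 [329.3 132.3] med [ 0.732 -0.262  0.014] rect [ 0.734 -0.262] [0.034 0.005] 45.0 zmx 0.019
0.005 22 [287.4 137.3] med [ 0.722 -0.131  0.006] rect [ 0.72  -0.129] [0.05  0.015] 43.4 zmx 0.008
0.005 20 [264.6 140. ] med [ 0.712 -0.056  0.006] rect [ 0.715 -0.054] [0.021 0.018] 30.5 zmx 0.008
0.005 20 [275.6 142.3] med [ 0.705 -0.091  0.006] rect [ 0.705 -0.089] [0.017 0.031] 12.7 zmx 0.009
0.005 15 [282.9 146.9] med [ 0.69  -0.117  0.007] rect [ 0.69  -0.111] [0.01  0.026] 25.1 zmx 0.01
0.005 22 [297.3 152.3] med [ 0.671 -0.162  0.006] rect [ 0.672 -0.159] [0.014 0.036] 25.5 zmx 0.009
0.005 33 [373.9 150.5] med [ 0.677 -0.405  0.007] rect [ 0.676 -0.4  ] [0.047 0.02 ] 69.6 zmx 0.019
0.0
[... 3052 characters left out ...]
mx 0.129
can 36 [284.2 243.3] med [ 0.389 -0.101  0.122] rect [ 0.39  -0.101] [0.015 0.019] 8.5 zmx 0.13
can 35 [249.9 250.7] med [ 0.369 -0.006  0.122] rect [ 0.37  -0.005] [0.02  0.013] 76.9 zmx 0.13
can 417 [136.1 289.1] med [0.271 0.309 0.119] rect [0.27  0.312] [0.057 0.057] 61.9 zmx 0.124
trays 980 [286.6  94.1] med [ 0.845 -0.125  0.058] rect [ 0.866 -0.123] [0.123 0.117] 15.9 zmx 0.093
trays 793 [340.4 119.1] med [ 0.768 -0.292  0.054] rect [ 0.773 -0.301] [0.101 0.128] 18.9 zmx 0.105
trays 2974 [288.1 154.2] med [ 0.665 -0.13   0.005] rect [ 0.663 -0.125] [0.225 0.2  ] 89.3 zmx 0.047
trays 2263 [364.  166.6] med [ 0.624 -0.368  0.005] rect [ 0.628 -0.372] [0.158 0.228] 3.6 zmx 0.045
```

```bash
python3 - <<'E'
from h import *
z=np.load('/tmp/t0.npz');im=z['im']
a=cv2.resize(im[110:265,100:300],None,fx=4,fy=4,interpolation=cv2.INTER_CUBIC)[:, :800]
cv2.imwrite('pics/c0.png',a[:600])
E
```

```text
(no output)
```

View pics/c0.png

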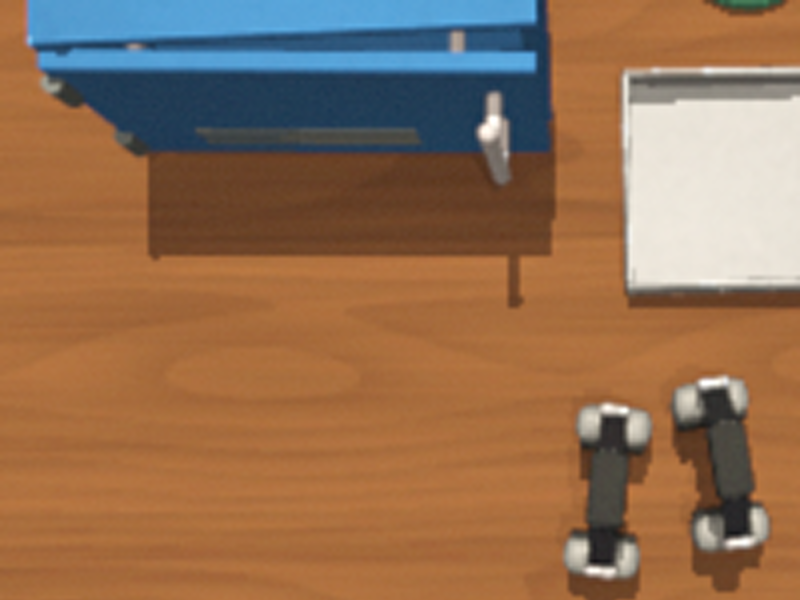

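```bash
python3 - <<'E'
from h import *
z=np.load('/tmp/t0.npz');im,d=z['im'],z['d'];W=cloud("top",d)
# brightness-based subpixel edges along columns of door-top strip and locker-top front
hsv=cv2.cvtColor(im,cv2.COLOR_BGR2HSV)
g=im[...,0].astype(float)  # blue
for u in (125,150,175,200,215):
    print(u,g[112:134,u].astype(int))
for v in (126,127): print(v,g[v,100:125].astype(int),g[v,225:242].astype(int))
for n,zz in(("edge",.242),):
  for (u,v) in((120,124),(220,124)): print(ray("top",u,v,zz))
print('rays handle top', W[140:148,218:226,2].round(3))
E
```

```text
125 [208 209 209 210 210 211 211 207 137  90 168 207 212 213 205 146  92  85
  84  85  85  83]
150 [215 215 216 216 217 218 214 142 100 119 157 209 214 215 210 154  97  84
  83  84  84  84]
175 [217 217 217 217 219 211 140 102 122 122 136 206 215 215 214 165 102  81
  87  84  85  87]
200 [218 217 216 217 209 139 109 123 125 124 145 207 214 215 215 175 112  84
  85  84  86  86]
215 [217 218 221 222 158 105 127 136 134 135 155 209 215 217 219 181 114  83
  84  87  85  85]
126 [ 59  60  60  59  59  59  59  59  77 144 202 201 202 201 201 201 200 201
 202 202 203 204 205 204 205] [223 223 224 224 223 221 223 223 204 106  81  82  72  64  64  64  63]
127 [ 60  61  60  61  62  62  62  60  60  93 137 139 141 139 140 140 139 141
 142 142 143 144 144 144 145] [187 187 188 188 188 188 189 189 172  95  79  81  72  62  64  67  62]
[0.69821211 0.3167467  0.242     ]
[0.69487271 0.06436111 0.242     ]
rays handle top [[0.117 0.118 0.114 0.118 0.191 0.189 0.192 0.129]
 [0.105 0.104 0.238 0.238 0.239 0.235 0.193 0.126]
 [0.091 0.092 0.239 0.242 0.239   nan 0.192 0.129]
 [0.08  0.081 0.236 0.237 0.239 0.239 0.231 0.127]
 [0.072 0.069 0.237 0.235 0.238 0.237 0.228 0.128]
 [0.061 0.053 0.228 0.232 0.234 0.227 0.225 0.128]
 [0.043 0.046 0.046 0.221 0.223 0.222 0.213 0.197]
 [0.032 0.034 0.031 0.208 0.216 0.213 0.208 0.196]]
```

```bash
python3 - <<'E'
from h import *
r=lambda u,v,z:ray("top",u,v,z)[:2]
a,b=r(125,126.95,.242),r(215,127.5,.242); e=(b-a)/np.linalg.norm(b-a)
l,rr=r(109,126.3,.242),r(233.6,126.6,.242); print('door w',np.linalg.norm(l-rr),l,rr)
L=a+e*((l-a)@e); Rr=a+e*((rr-a)@e)
p,q=r(125,119.8,.25),r(215,116.1,.25); f=(q-p)/np.linalg.norm(q-p)
th=lambda v:np.degrees(np.arctan2(v[0],-v[1]))
print('outer edge',a,b,'door ang',th(e),'locker ang',th(f),'L,R',L,Rr,'lockerfront',p,q)
hd=r(221.8,143.0,.24);n=np.array([e[1],-e[0]]); 
n=-n if n[0]>0 else n
print('handle',hd,'along from L',(hd-L)@e,'from R',(Rr-hd)@e,'out',(hd-a)@n)
for P,y in(((.44,-.094),7.9),((.422,-.011),-6)):
    pass
from scipy.spatial.transform import Rotation as Ro
def qd(c): # closing axis angle c (deg) of tool y in world, pointing down
    y=np.array([np.cos(np.radians(c)),np.sin(np.radians(c)),0]);zz=np.array([0,0,-1.]);x=np.cross(y,zz)
    Q=Ro.from_matrix(np.stack([x,y,zz],1)).as_quat();return Q[[3,0,1,2]]
for name,P,c in(('m1',(.44,-.094,.218),97.9),('m2',(.422,-.011,.218),84),('m2h',(.422,-.011,.40),84),('h',(.648,.061,.266),0),('ho',(.41,.39,.266),90),('rail',(.59,.25,.40),0),('rail2',(.49,.25,.40),0),('d2',(.40,-.402,.07),90)):
    for k in(0,180):
        s=kin.inverse_kinematics(np.array(P),qd(c+k)); print(name,k,None if s is None else np.round(s,2))
E
```

```text
door w 0.3143492809625177 [0.69262128 0.34425063] [0.68764887 0.02994068]
outer edge [0.69040246 0.30405624] [0.68593962 0.07709582] door ang -1.126492271175476 locker ang 1.6860955984053645 L,R [0.69119338 0.34427871] [0.6850134 0.0299925] lockerfront [0.70634938 0.30159589] [0.71298728 0.07609647]
handle [0.64610898 0.06038153] along from L 0.2847286560909247 from R 0.029618304547307402 out 0.039494338911896715
m1 0 [-0.44  0.25  0.59  2.19 -0.2   0.76  2.  ]
m1 180 [-0.75  0.35  1.    2.2  -0.42  0.79 -0.9 ]
m2 0 [-0.53  0.19  0.46  2.24 -0.12  0.74  1.48]
m2 180 [-0.86  0.23  0.85  2.26 -0.26  0.75 -1.5 ]
m2h 0 [-0.71 -0.09  0.56  2.02  0.05  1.2   1.3 ]
m2h 180 [-0.9  -0.12  0.73  2.02  0.08  1.21 -1.88]
h 0 [-0.61  0.53  0.59  1.68 -0.34  1.03  0.1 ]
h 180 [-0.14  0.47 -0.06  1.65  0.03  1.02  2.92]
ho 0 [-0.87  0.34 -0.    1.86  0.    0.94  0.7 ]
ho 180 [-1.38  0.39  0.66  1.89 -0.29  0.95 -2.16]
rail 0 [-0.82  0.37  0.44  1.55 -0.16  1.26 -0.35]
rail 180 [-0.4   0.36 -0.14  1.51  0.05  1.27  2.6 ]
rail2 0 [-0.95  0.19  0.43  1.76 -0.08  1.21 -0.5 ]
rail2 180 [-0.49  0.2  -0.11  1.73  0.02  1.22  2.53]
d2 0 [ 0.35  0.67  0.43  1.99 -0.5   0.58  2.69]
d2 180 [-0.04  0.97  1.05  2.01 -1.14  0.91  0.09]
```

```bash
cat >> h.py <<'E'
from scipy.spatial.transform import Rotation as Ro
def qd(c):
    """tool down, closing axis at world angle c (deg)"""
    y=np.array([np.cos(np.radians(c)),np.sin(np.radians(c)),0]);zz=np.array([0,0,-1.]);x=np.cross(y,zz)
    return Ro.from_matrix(np.stack([x,y,zz],1)).as_quat()[[3,0,1,2]]
HG=np.array([.6912,.3445]); A0=1.69
def door(phi):
    a=np.radians(A0)-phi; return np.array([np.sin(a),-np.cos(a)]),np.array([-np.cos(a),-np.sin(a)]),np.degrees(a)
def handle(phi,z):
    e,n,a=door(phi); return np.r_[HG+.285*e+.038*n,z],qd(a)
def st(tag=''):
    s=env.get_state(); print(tag,round(s['time'],1),s['tcp_pos'].round(3) if hasattr(s['tcp_pos'],'round') else s['tcp_pos'],'F',np.round(s['force'],1),'op',round(s['opening'],4),'gf',np.round(s['gripper_force'],1)); return s
def swing(p0,p1,z=.266,step=.12,v=.1):
    for p in np.linspace(p0,p1,max(2,int(abs(p1-p0)/step)+1))[1:]:
        P,q=handle(p,z); env.movel(P,velocity=v,rot=q); F=np.linalg.norm(env.get_state()['force'])
        if F>35: st(f'high {p:.2f}')
        if F>70: print('STOP');break
E
python3 - <<'E'
from h import *
st()
p0=.049
P,q=handle(p0,.266); print(P)
env.reach([.45,.2,.42],q); env.grip(.03,40)
env.reach(np.r_[P[:2],.36],q); st('above')
print(env.movel(P,velocity=.1,stop_force=15)); st('at')
env.grip(0,60); st('gripped')
swing(p0,1.57); st('open')
snap("top","t1");
E
```

```text
0.1 [0.258 0.623 0.303] F [-0.2  0.9  0.7] op 0.0855 gf 0.0
[0.64764896 0.06029531 0.266     ]
above 3.4 [0.647 0.062 0.36 ] F [0.2 0.3 0.3] op 0.0297 gf 0.0
True
at 4.3 [0.648 0.061 0.271] F [0.5 0.1 2.8] op 0.0299 gf 1.4
gripped 4.6 [0.647 0.061 0.27 ] F [-0.8 -0.2  2.2] op 0.0109 gf 58.4
high 0.68 7.1 [0.489 0.14  0.269] F [-9.  -8.7 36.4] op 0.0104 gf 61.8
high 0.81 7.7 [0.464 0.167 0.269] F [-13.1  -9.6  44.2] op 0.011 gf 62.6
high 0.94 8.2 [0.443 0.198 0.269] F [-17.   -8.9  50.2] op 0.0101 gf 63.3
high 1.06 8.7 [0.426 0.231 0.269] F [-20.7  -8.4  52.8] op 0.0105 gf 63.6
high 1.19 9.2 [0.414 0.267 0.269] F [-21.6  -5.6  51. ] op 0.0104 gf 63.5
high 1.32 9.7 [0.406 0.304 0.269] F [-19.2  -2.6  47.4] op 0.0102 gf 63.1
high 1.44 10.2 [0.403 0.341 0.269] F [-16.5  -0.5  40.3] op 0.0101 gf 62.4
high 1.57 10.8 [0.405 0.377 0.269] F [-14.3   0.7  35. ] op 0.0107 gf 61.8
open 10.8 [0.405 0.377 0.269] F [-14.3   0.7  35. ] op 0.0107 gf 61.8
```

View pics/t1.png

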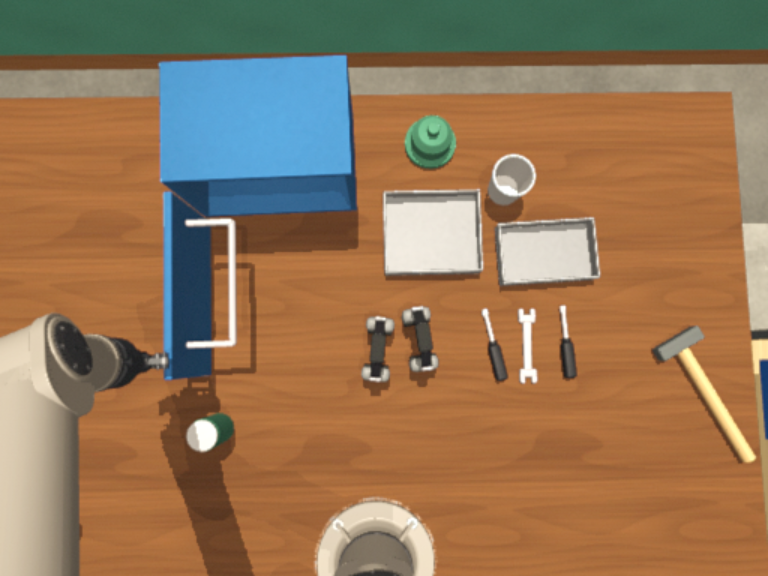

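```bash
python3 - <<'E'
from h import *
env.grip(.03); st('rel')
p=np.array(env.get_state()['tcp_pos']); env.movel([p[0],p[1],.40],velocity=.2)
env.reach([.45,.0,.42],qd(84)); st('up')
im,d=snap("top","t2"); W=cloud("top",d); np.save('/tmp/W2',W)
m=(W[...,2]>.150)&(W[...,2]<.182)&(W[...,0]>.45)&(W[...,0]<.68)&(W[...,1]>.2)&(W[...,1]<.3)&(im.min(2)>130)
P=W[m]; print(m.sum(),np.median(P,0).round(4)); print('rect',cv2.minAreaRect(P[:,:2].astype(np.float32)))
v,u=np.nonzero(m)
Q=np.array([ray("top",a,b,.168)[:2] for a,b in zip(u,v)])
bar=Q[np.abs(Q[:,1]-np.median(Q[:,1]))<.012]
vx,vy,x0,y0=cv2.fitLine(bar.astype(np.float32),cv2.DIST_HUBER,0,.01,.01).ravel()
print('line',np.degrees(np.arctan2(vy,vx)),x0,y0,'xr',bar[:,0].min(),bar[:,0].max())
e,n,a=door(1.57); print('pred rail',HG+.158*e-.094*n)
for y in (-.094,-.011):
    mm=(W[...,2]>.155)&(W[...,2]<.175)&(abs(W[...,1]-y)<.04)&(abs(W[...,0]-.43)<.1); print(mm.sum())
E
```

```text
rel 11.1 [0.405 0.374 0.266] F [0.2 0.3 1.9] op 0.0305 gf 0.3
up 15.0 [0.45 0.   0.42] F [-0.9  0.2  0.2] op 0.0302 gf 0.0
393 [0.5762 0.2435 0.1691]
rect ((0.5613280534744263, 0.2445850670337677), (0.21811030805110931, 0.05253901332616806), 15.917216300964355)
line 3.9528885 0.5855399 0.24434024 xr 0.45207201986469836 0.6644733814368824
pred rail [0.53611954 0.24575766]
75
0
```

```bash
python3 - <<'E'
from h import *
im=np.load('/tmp/t2.npz')['im']; g=im.min(2).astype(float)
pts=[]
for v in range(152,226,6):
    r=g[v,140:175]; u=np.nonzero(r>120)[0]; s=r[u]
    if len(u): 
        uc=140+(u*s).sum()/s.sum(); pts.append(ray("top",uc,v,.168)[:2]); print(v,len(u),round(uc,2),pts[-1].round(4))
P=np.array(pts,np.float32); print(np.polyfit(P[:,0],P[:,1],1))
for u in(152,154): print(g[140:156,u].astype(int),g[222:238,u].astype(int))
print('ends',ray("top",152,148,.164),ray("top",152,229.5,.164))
E
```

```text
152 5 154.88 [0.6422 0.2478]
158 5 155.07 [0.6257 0.2472]
164 4 155.46 [0.6091 0.246 ]
170 5 155.92 [0.5927 0.2446]
176 5 156.09 [0.5763 0.244 ]
182 4 156.46 [0.5599 0.2429]
188 5 156.98 [0.5436 0.2413]
194 5 157.09 [0.5273 0.2409]
200 5 157.17 [0.5112 0.2406]
206 5 158.01 [0.495  0.2382]
212 5 158.11 [0.4789 0.2378]
218 4 158.48 [0.4628 0.2367]
224 5 159.01 [0.4468 0.2352]
[0.06372771 0.2071237 ]
[ 45  45  40  81 163 234 242 198 143 112  90  86  83  94  71  59] [ 52  54  58 136 232 241 222 141  63  57  58  60  58  59  60  60]
[ 43  46  40  78 167 234 239 204 222 229 227 226 225 226 225 224] [ 54  51  59 143 232 240 218 137  64  56  56  59  55  56  60  59]
ends [0.65437036 0.25679426 0.164     ] [0.43260393 0.25471211 0.164     ]
```

View pics/t2.png

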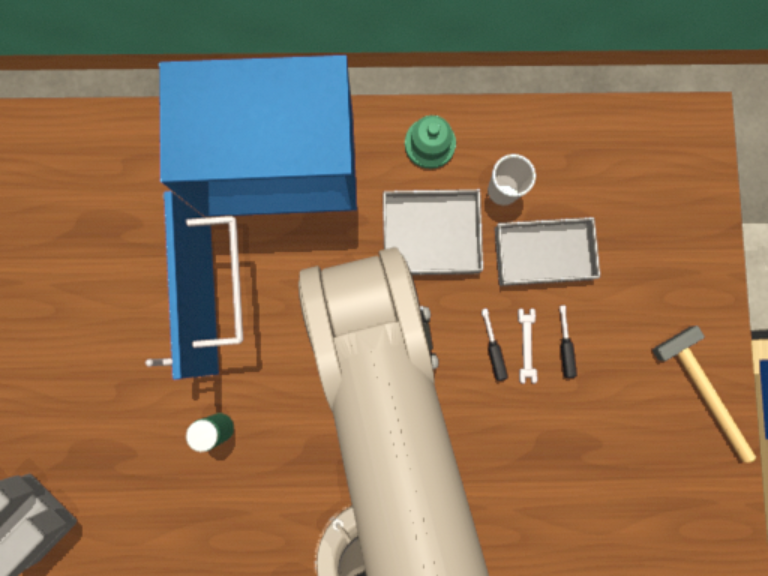

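```bash
cat >> h.py <<'E'
def pick_muff(x,y,c):
    env.grip(.06,40); env.reach([x,y,.33],qd(c)); env.movel([x,y,.218],velocity=.12,stop_force=12); st('muff down')
    env.grip(0,50); st('grip'); env.movel([x,y,.42],velocity=.15); st('lift')
def hang(x,y,c):
    env.reach([x,y-.05,.425],qd(c)); env.movel([x,y,.42],velocity=.1); st('over')
    print('touch',env.movel([x,y,.238],velocity=.08,stop_force=5)); st('down')
E
python3 - <<'E'
from h import *
pick_muff(.422,-.0105,84)
hang(.596,.2447,183.65)
snap("scene","s1");snap("top","t3")
E
```

```text
muff down 17.0 [ 0.423 -0.01   0.219] F [ 0.1 -0.1  0.8] op 0.06 gf 0.0
grip 17.4 [ 0.422 -0.011  0.219] F [-0.5 -0.6  6.2] op 0.0253 gf 49.5
lift 18.9 [ 0.422 -0.011  0.419] F [ 0.6  0.4 -3.4] op 0.0251 gf 49.2
over 20.6 [0.596 0.244 0.42 ] F [-0.3 -0.4 -2.3] op 0.0253 gf 49.2
touch True
down 22.6 [0.596 0.245 0.247] F [-0.5 -1.   5.3] op 0.0253 gf 50.2
```

```bash
python3 - <<'E'
import cv2,numpy as np
a=cv2.imread('pics/s1.png');b=cv2.imread('pics/t3.png')
cv2.imwrite('pics/m1.png',np.hstack([a[100:550,250:650],b[100:550,50:450]]))
E
```

```text
(no output)
```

View pics/m1.png

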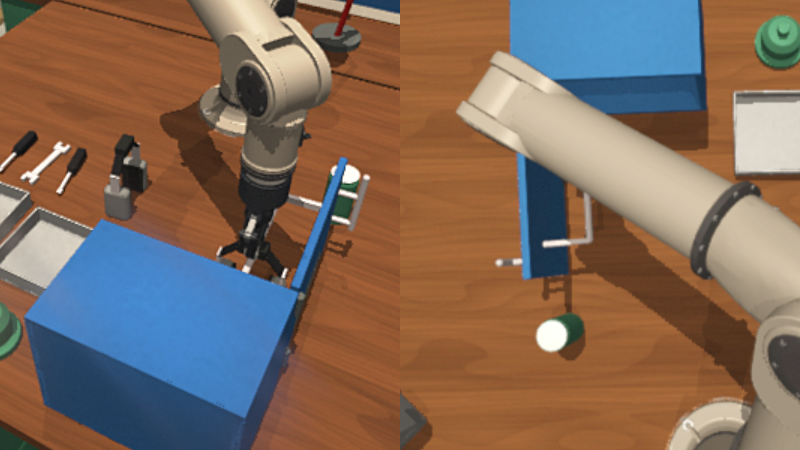

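```bash
python3 - <<'E'
from h import *
env.grip(.05); st('rel'); env.movel([.596,.2447,.42],velocity=.15)
pick_muff(.44,-.0945,97.9)
im,d=snap("top","t4");W=cloud("top",d)
P=W[(W[...,2]>.175)&(W[...,2]<.215)&(W[...,0]>.4)&(W[...,0]<.67)&(abs(W[...,1]-.245)<.03)]
print(len(P),np.median(P,0),P.max(0) if len(P) else '')
E
```

```text
rel 23.0 [0.595 0.244 0.245] F [0.1 0.4 0.1] op 0.0502 gf 0.0
muff down 27.1 [ 0.441 -0.094  0.219] F [-0.1 -0.3  0.3] op 0.06 gf 0.0
grip 27.5 [ 0.44  -0.095  0.219] F [-1.6 -0.6  5.7] op 0.0251 gf 50.2
lift 29.0 [ 0.44  -0.094  0.419] F [ 1.3  0.1 -2. ] op 0.0252 gf 49.2
225 [0.59549179 0.24027663 0.1928488 ] [0.60997179 0.27450629 0.19783225]
```

View pics/t4.png

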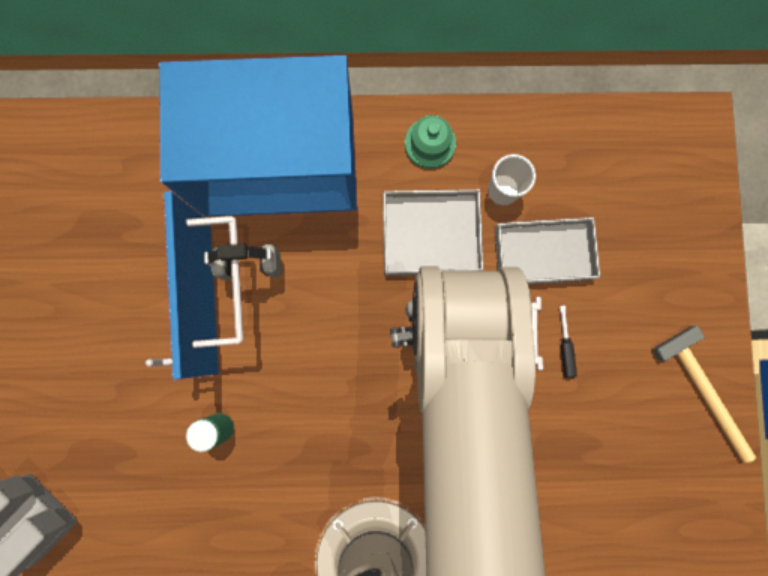

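```bash
python3 - <<'E'
from h import *
hang(.494,.2382,183.65)
env.grip(.05); st('rel'); env.movel([.494,.2382,.43],velocity=.15)
# go to above handle for closing
P,q=handle(1.537,.43)
env.reach([.45,.28,.45],q)
snap("scene","s2"); im,d=snap("top","t5");W=cloud("top",d)
m=(W[...,2]>.225)&(W[...,2]<.255)&(W[...,0]>.36)&(W[...,0]<.45)&(W[...,1]>.34)&(W[...,1]<.43)
n,l,s,c=cv2.connectedComponentsWithStats(m.astype(np.uint8)); print(c,s[:,4],[np.median(W[l==i],0) for i in range(1,n)],P)
a=cv2.imread('pics/s2.png');b=cv2.imread('pics/t5.png')
cv2.imwrite('pics/m2.png',np.hstack([a[100:550,250:650],b[100:550,50:450]]))
E
```

```text
over 30.9 [0.494 0.237 0.42 ] F [-0.3 -0.9 -1.8] op 0.0247 gf 49.2
touch True
down 32.8 [0.494 0.239 0.247] F [-0.1 -0.7  7. ] op 0.0247 gf 50.3
rel 33.2 [0.493 0.237 0.245] F [-0.4  0.3 -0.2] op 0.0498 gf 0.0
[[255.52061226 191.49345311]
 [ 99.65384615 241.        ]] [196582     26] [array([0.40488394, 0.36271272, 0.23811873])] [0.40436715 0.36439762 0.43      ]
```

View pics/m2.png

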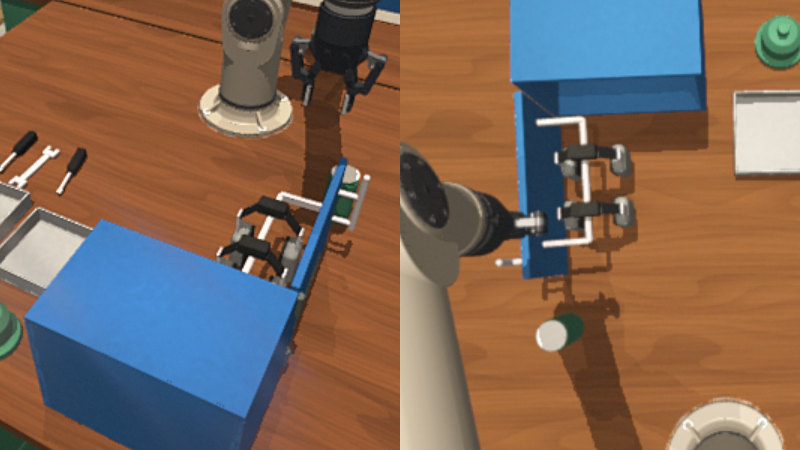

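```bash
python3 - <<'E'
from h import *
Z=.276
P,q=handle(1.537,Z)
env.grip(.032,40); env.reach(np.r_[P[:2],.36],q); print(env.movel(P,velocity=.08,stop_force=12)); st('at')
env.grip(0,40); st('grip')
swing(1.537,.03,Z,v=.07); st('near')
P,q=handle(-.02,Z); print(env.movel(P,velocity=.04,rot=q,stop_force=20)); st('shut')
env.dwell(.3); env.grip(.03); st('rel'); p=np.array(env.get_state()['tcp_pos']); env.movel([p[0],p[1],.40],velocity=.15)
env.reach([.45,.15,.42],qd(0)); 
snap("top","t6"); snap("scene","s3")
im=np.load('/tmp/t6.npz')['im'];g=im[...,0].astype(float)
for u in (125,150,175,200,215): print(u,g[112:134,u].astype(int))
a=cv2.imread('pics/s3.png');b=cv2.imread('pics/t6.png')
cv2.imwrite('pics/m3.png',np.hstack([a[150:550,200:600],b[30:430,150:550]]))
E
```

```text
False
at 40.2 [0.405 0.365 0.276] F [0.8 0.2 0.4] op 0.0323 gf 0.0
grip 40.5 [0.405 0.365 0.276] F [-0.   0.6  4.7] op 0.0109 gf 38.9
near 48.5 [0.654 0.061 0.277] F [ 1.1 -0.3  5.6] op 0.0109 gf 39.9
True
shut 48.8 [0.662 0.06  0.276] F [-2.7  0.3  6.9] op 0.0108 gf 40.5
rel 49.4 [0.662 0.059 0.276] F [ 0.2  0.  -0.7] op 0.0304 gf 0.0
125 [200 200 200 201 201 201 202 197 126 100 193 204 205 202 159  99  78  77
  75  77  77  76]
150 [206 206 207 207 207 208 204 132 105 196 206 206 203 155  95  78  78  77
  78  78  78  77]
175 [209 209 209 209 209 201 129 108 194 206 205 202 147  90  77  78  77  78
  79  79  80  79]
200 [208 209 207 208 199 126 109 197 206 207 200 144  90  75  77  78  77  77
  78  79  79  77]
215 [207 210 211 212 145  98 194 207 209 210 174 106  76  78  78  78  78  79
  78  80  81  79]
```

View pics/m3.png

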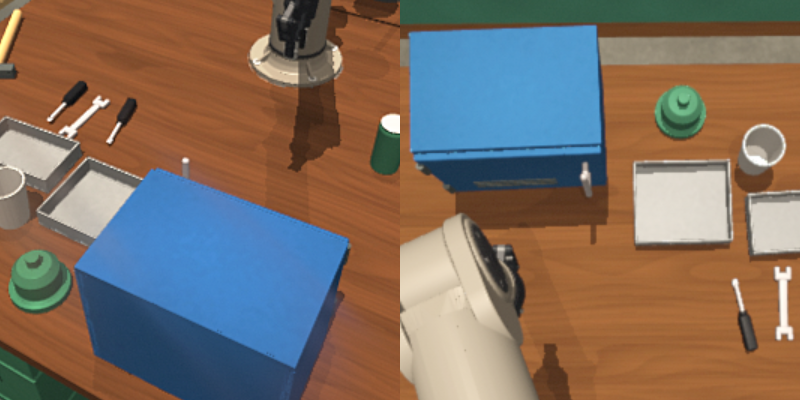

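```bash
cat >> h.py <<'E'
def tools():
    im,d=camera("top"); W=cloud("top",d); H=W[...,2]
    R=(W[...,0]>.28)&(W[...,0]<.56)&(W[...,1]>-.45)&(W[...,1]<-.1)
    if True:
        im2=im.min(2)
    out=[]
    def comps(m,mn):
        m=cv2.morphologyEx(m.astype(np.uint8),cv2.MORPH_OPEN,np.ones((2,2),np.uint8))
        n,l,s,c=cv2.connectedComponentsWithStats(m)
        for i in range(1,n):
            if s[i,4]>=mn:
                P=W[l==i]; r=cv2.minAreaRect(P[:,:2].astype(np.float32)); b=cv2.boxPoints(r)
                e=b[1]-b[0] if np.linalg.norm(b[1]-b[0])>np.linalg.norm(b[2]-b[1]) else b[2]-b[1]
                yield np.array(r[0]),e/np.linalg.norm(e),sorted(r[1]),l==i
    for c,e,s,m in comps(R&(H>.004)&(H<.02)&(im2>130),120):
        if s[1]>.12: out.append(('spanner',c,np.degrees(np.arctan2(e[1],e[0])),s))
    for c,e,s,m in comps(R&(H>.019)&(H<.04),80):
        if .055<s[1]<.1:
            bl=R&(im2>110)&(H>.003)&(np.linalg.norm(W[...,:2]-c,axis=-1)<.12)
            k=np.abs((W[...,:2]-c)@np.array([-e[1],e[0]]))<.012; t=(W[...,:2]-c)@e
            if np.sum(bl&k&(t<-.045))>np.sum(bl&k&(t>.045)): e=-e
            out.append(('driver',c+.0075*e,np.degrees(np.arctan2(e[1],e[0])),s))
    for o in out: print(o[0],np.round(o[1],4),round(o[2],1),np.round(o[3],3))
    return out
def move_tool(p,yaw,z,place,c,off,zp):
    """pick at p (own x at yaw), place tool origin at `place` with closing axis c; grip at own x=off"""
    y=c-90; y0=yaw%360
    best=None
    q0=env.get_state()['qpos']
    for k in(90,-90):
        for t in(0,180):   # final turn
            cp=y+t+k; ux=np.radians(y+t); tgt=np.r_[np.array(place)+off*np.array([np.cos(ux),np.sin(ux)]),zp]
            a=kin.inverse_kinematics(np.r_[p,z],qd(yaw+k)); b=kin.inverse_kinematics(tgt,qd(cp))
            if a is None or b is None: continue
            s=np.abs(np.array(b)-a).sum()+.5*np.abs(np.array(a)-q0).sum()
            if best is None or s<best[0]: best=(s,k,cp,tgt)
    _,k,cp,tgt=best
    env.grip(.05,40); env.reach(np.r_[p,.2],qd(yaw+k)); print(env.movel(np.r_[p,z],velocity=.1,stop_force=12)); st('down')
    env.grip(0,50); s=st('grip'); env.movel(np.r_[p,.2],velocity=.15)
    env.reach(np.r_[tgt[:2],.2],qd(cp)); st('over'); print('touch',env.movel(tgt,velocity=.08,stop_force=6)); st('placed')
    env.grip(max(.03,s['opening']+.008)); env.movel(np.r_[tgt[:2],.2],velocity=.2)
E
python3 - <<'E'
from h import *
T=tools()
s=[o for o in T if o[0]=='spanner'][0]
move_tool(s[1],s[2],.077,(.664,-.127),0,0,.081)
env.reach([.45,.15,.42],qd(0)); tools(); snap("top","t7")
E
```

```text
driver [ 0.3949 -0.4013] 23.4 [0.023 0.078]
driver [ 0.3935 -0.2582] 33.5 [0.021 0.073]Traceback (most recent call last):
  File "<stdin>", line 3, in <module>
IndexError: list index out of range
```

```bash
python3 - <<'E'
s=open('h.py').read()
s=s.replace("r=cv2.minAreaRect(P[:,:2].astype(np.float32)); b=cv2.boxPoints(r)","r=cv2.minAreaRect((P[:,:2]*1000).astype(np.float32)); b=cv2.boxPoints(r); r=(np.array(r[0])/1e3,np.array(r[1])/1e3)")
s=s.replace("        if s[1]>.12: out","        print('  cand',c.round(3),np.round(s,3))\n        if s[1]>.12: out")
s=s.replace("(H>.004)&(H<.02)&(im2>130),120","(H>.003)&(H<.02)&(im2>100),60")
open('h.py','w').write(s)
from h import *
T=tools()
E
```

```text
cand [ 0.448 -0.339] [0.035 0.148]
  cand [ 0.465 -0.244] [0.012 0.067]
spanner [ 0.4477 -0.339 ] -1.6 [0.035 0.148]
driver [ 0.4013 -0.4089] 3.6 [0.031 0.082]
driver [ 0.3957 -0.2602] 13.7 [0.028 0.077]
```

```bash
python3 - <<'E'
s=open('h.py').read()
s=s.replace("yield np.array(r[0]),e","yield np.nanmean(P[:,:2],0) if mn==80 else np.array(r[0]),e")
open('h.py','w').write(s)
from h import *
T=tools()
s=[o for o in T if o[0]=='spanner'][0]
move_tool(s[1],s[2],.077,(.664,-.127),0,0,.081)
env.reach([.45,.15,.42],qd(0)); tools(); snap("top","t7")
E
```

```text
cand [ 0.448 -0.339] [0.036 0.148]
  cand [ 0.468 -0.403] [0.015 0.066]
  cand [ 0.466 -0.244] [0.013 0.064]
spanner [ 0.4477 -0.3388] -1.5 [0.036 0.148]
driver [ 0.3996 -0.406 ] 3.8 [0.032 0.081]
driver [ 0.3946 -0.2583] 11.3 [0.028 0.075]
False
down 55.2 [ 0.448 -0.339  0.078] F [-1.   0.6  0.1] op 0.0498 gf 0.0
grip 55.6 [ 0.448 -0.339  0.077] F [-0.2  1.5  6.4] op 0.0139 gf 49.4
over 57.8 [ 0.663 -0.129  0.2  ] F [ 0.3 -0.7 -2. ] op 0.0142 gf 48.8
touch True
placed 59.2 [ 0.664 -0.127  0.082] F [-0.1  0.4  5.4] op 0.0141 gf 49.6
  cand [ 0.464 -0.243] [0.015 0.067]
driver [ 0.4003 -0.4057] 4.0 [0.031 0.076]
driver [ 0.3978 -0.2558] 27.7 [0.021 0.077]
```

View pics/t7.png

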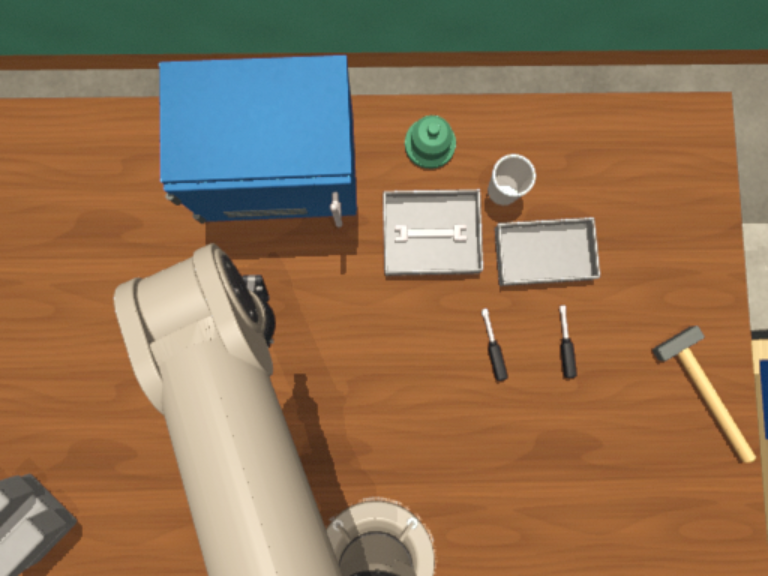

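```bash
python3 - <<'E'
from h import *
move_tool(np.array([.396,-.2565]),11.3,.082,(.640,-.363),3,-.030,.085)
env.reach([.45,.1,.42],qd(0)); tools()
snap("top","t8",(130,270,240,440),3)
E
```

```text
False
down 65.2 [ 0.396 -0.257  0.082] F [1.5 0.2 1.6] op 0.0504 gf 0.0
grip 65.6 [ 0.396 -0.257  0.083] F [-0.4  0.9  4.9] op 0.0229 gf 49.2
over 67.6 [ 0.64  -0.393  0.199] F [ 0.4  0.4 -1.3] op 0.0233 gf 48.9
touch True
placed 69.0 [ 0.641 -0.393  0.087] F [-0.5  0.6  5.1] op 0.0231 gf 49.6
  cand [ 0.469 -0.403] [0.016 0.064]
driver [ 0.3974 -0.4039] 23.2 [0.022 0.078]
```

View pics/t8.png

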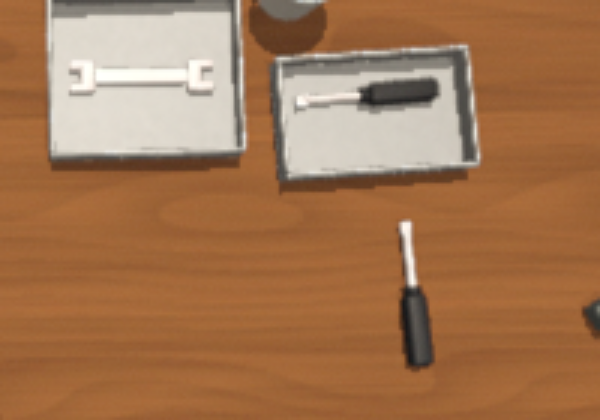

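```bash
sed -i "s/opening'\]+.008/opening']+.006/" h.py; python3 - <<'E'
from h import *
move_tool(np.array([.3985,-.405]),4,.082,(.594,-.366),3,-.030,.085)
env.reach([.45,.1,.42],qd(0)); tools()
snap("top","t9",(0,300,60,440),2)
E
```

```text
False
down 75.7 [ 0.399 -0.405  0.083] F [ 0.5 -0.2  0.1] op 0.0499 gf 0.0
grip 76.1 [ 0.399 -0.405  0.083] F [-0.9 -0.4  5.3] op 0.0227 gf 49.8
over 78.0 [ 0.594 -0.396  0.199] F [-0.2  0.1 -1.3] op 0.0231 gf 49.0
touch True
placed 79.3 [ 0.595 -0.396  0.087] F [-0.7  1.5  4.6] op 0.0223 gf 49.7
```

View pics/t9.png

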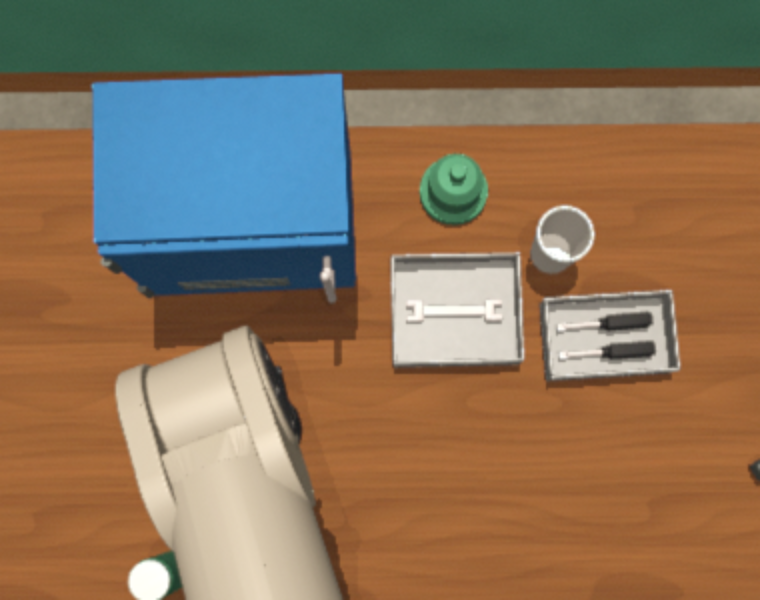

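```bash
python3 - <<'E'
from h import *
print(job.job_done()); st()
E
```

```text
the job is handed in; nothing more can be done
None
the job is handed in; nothing more can be done
```

The job is handed in: both pairs of ear defenders went on the rail and the door is shut on them. The spanner is in the wide tray, both screwdrivers are in the narrow tray, and the oil can and tin were left alone. It took about 80 s on the robot's clock, and I did not see inside the locker once the door was shut.

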